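# Level the instrument shelf

## Robot

A 7-joint arm with a two-finger parallel gripper is mounted at the origin on the work surface. World frame = base frame: x ahead of the robot, y to its left, z up, the work surface at z = 0. Lengths are in m, angles in rad, forces in N, time in s.
With the tool pointing down it reaches from about 0.4 to 0.925 m from the base axis. Payload 5.6 kg.
Tool frame: the origin (TCP) lies at the very end of the fingers, on their centre line; the grasp point (between the pads) lies 19 mm behind it; z points along the fingers, y is the line along which they close (so a half turn about z gives the same grasp; the last joint's range is limited). The gripper opens to 85 mm and grips with 20 to 120 N. Pads are 22 mm wide; open, the fingers measure 114 mm over their backs; the gripper's body (76 mm by 85 mm) begins 54 mm behind the grasp point. The pads swing forward as they close: fully open they stand 13 mm farther back than shut.
Start: joints at [-1.253, 0.468, -0.012, 1.603, 0.006, 1.071, -0.056], TCP at [0.23, 0.608, 0.231] pointing down, gripper open.
Joint ranges: [-2.53, 2.53], [-0.31, 2.02], [-1.57, 1.55], [0.28, 2.44], [-1.29, 4.43], [0.15, 1.84], [-2.92, 2.92]. Speed limits (rad/s): [2.57, 2.57, 3.14, 3.14, 3.14, 3.14, 3.14].

## Interface

Orientations are given as a unit quaternion [x, y, z, w].
In Python, from station import sensors, vision, ticket gives the robot as it stands.
- The arm moves only by the tool move_arm, never from a script. Its argument "steps" is a list of rows, each an object with "travel": the shift along the tool's x, y, z in mm, a list of three; "spin": the turn about the tool's z in rad. A call has 1 to 5 rows; each row shifts and turns the commanded pose from where the row before left it, along the tool's axes as they then stand; what a row does not reach is not made up. A row lasts 1/12 s, in which the tool goes at most 41.7 mm and 7.16 degrees, less where a joint would pass 70% of its speed; a pose out of reach is approached as far as the arm can. A call is refused whole if a number of a shift passes 41.7 or a number of a turn 0.125, either way. A call with a gripper value outside its range is refused whole. "hand" is the finger opening in mm, from 0 to 85.4, set as the call begins (left out, the last holds). The fingers move at their own pace and stop on an object; the grip force is fixed at half the most. Time passes only in rows, so rows that do not move let the fingers close. It gives the time, the measured TCP pose, the force, the opening and the grip force at its end, in the units of the state.
- sensors.get_obs(): the state, without advancing time (a new reading comes with each control period).
- vision.grab_frame(name): name is "scene" or "top" or "wrist"; returns (picture, depth): 480x640x3 uint8, red, green, blue; 480x640 float32, m along the optical axis (not along the pixel's ray), 0 where there is no reading.
- vision.get_calibration(name): a dict with "camera_matrix" (3x3 intrinsics, pixels), "distortion" ([k1, k2, p1, p2, k3] as OpenCV has them; the pictures are not rectified), "world_to_cam" (4x4, takes a point from world to camera coordinates). Camera axes: x right, y up, looking along -z (the intrinsics and any distortion apply to the point x, -y, -z); pixel columns grow to the right and rows downward; lengths in m; the calibration is good to about 2 mm. A picture is of the moment at which its call begins: read the wrist's pose just before it. get_calibration takes no time and is no camera call; for the wrist camera it gives the pose at the moment of the call.
- ticket.sign_off(): hands the job in; it is judged then, once.
The state is a dict: "time_s": time; "joint_positions": joint angles; "qd": joint speeds; "effort": joint torques, N m; "eef_pos": TCP position; "ee_rot": TCP orientation; "contact_force": force on the tool from outside, world axes, zero at the start; "ft_torque": the same for the moment, N m; "finger_gap": opening from 0.0 (shut) to 1.0 (fully open); "grip_force": force on a finger pad.
Only numpy, scipy, OpenCV 4.12 (cv2) and the standard library are available. Lean on these libraries where they do the work, as an engineer would, in place of code of your own. Each camera call takes 0.05 s, during which the arm holds its last target. There are 200 camera calls.

## Task

Level the little wooden instrument shelf on the radio desk: lift the white dust cap off the shelf's levelling foot and stand it upright (red stub up) in the blue dish, then turn the orange knob of the foot until the bubble of the yellow spirit level lies between the two black lines. Finally press the spirit level down onto the shelf, firmly but not hard, and finish while still pressing it there, with the bubble still between the lines. Leave the two handheld radios and the small box where they are.

Things in the scene. Friction and masses are not known exactly. Their poses are not given: they have to be found in the camera images.
- cap_grip (a point): middle of the red grip stub (upright, 20 mm across, 26 mm tall, top 13 mm above this point) on the white dust cap, a loose upside-down cup 52 mm across and 42 mm tall (68 mm in all), 40 g. Its open rim is 55 mm below this point. It covers the foot's knob (36 mm tall, play all round): lift it at least 45 mm straight up to clear it. Site z points up.
- cap_foot (a point): centre of the open lower rim of the dust cap, on its axis, 55 mm below cap_grip
- dish_in (a point): centre of the inner floor of the fixed blue round dish, 5 mm above the desk. Inside 76 mm across, rim 18 mm above the desk, 84 mm across outside. Its position varies.
- foot_grip (a point): on the vertical axis of the levelling foot, in the orange bar knob: 34 mm long (point x, level), 13 mm thick (point y), top 10 mm above this point, bottom 21 mm below; 25 mm below this point is a steel collar 58 mm across. Clockwise from above raises the shelf's -y end; the knob keeps its height and stays as left. Turns stiffly (0.13 N m). At the start it needs 0.7 to 1.9 rad clockwise.
- shelf_top (a point): middle of the top of the wooden shelf board, 110 mm (point x) by 230 mm (point y), about 65 mm above the desk; point z is its normal. It hinges on fixed feet under its +y edge; the levelling foot stands 170 mm from the middle of the shelf towards -y, clear of the board, and tilts it 0.024 rad per radian of knob (7 mm at the foot).
- level_mid (a point): centre (half-way up) of the yellow spirit level, a loose bar 180 mm long (point y, roughly along the shelf), 30 mm wide (point x), 33 mm tall, 0.32 kg, lying on the shelf. Its top is 16.5 mm above this point; the two flat grey pads on top, centred 62 mm either side of the middle along point y and 50 mm long, are free places to press.
- vial (a point): middle of the green vial window in the top of the level, half-way between the two black lines (21 mm apart). y runs along the level, same as level_mid.
- bubble_mid (a point): centre of the white bubble, 14 mm long. It slides along the level's y axis to the higher end and takes about 1 s to settle. Its offset from vial along y is 0.4 mm per milliradian of tilt: one radian of clockwise knob moves it 9.6 mm towards -y. At the start it is 7 to 18 mm off, on the +y side.
- radio: black handheld radio standing upright, 34 x 58 x 115 mm plus a 60 mm aerial; origin at the middle of its underside. Bystander.
- radio2: black handheld radio lying flat on the desk, body 105 mm along x, 58 mm wide, 36 mm thick, aerial towards -x (another 60 mm); origin on the desk under it. Bystander.
- game_box: small flat square box 85 x 85 x 30 mm with coloured rays on the lid; origin at the middle of its underside. Bystander.
Not all that is in view belongs to the job. What is shaped like the part that bears level_mid but pink or turquoise is not meant.

How it is judged:
On the way, in this order (a step that is already met when the one before it is completed fails the run):
1. the dust cap stands in the dish, let go (horizontal distance between cap_foot and dish_in below 0.02 m and z of cap_foot in the frame of dish_in below 0.004 m and angle between cap_foot's own z axis and vertical below 0.15 rad and contact force between the fingers and cap below 0.1 N), for 0.2 s.
2. the shelf is level and the bubble lies between the lines (y of bubble_mid in the frame of vial between -0.0035 and 0.0035 m and angle between shelf_top's own z axis and vertical below 0.0095 rad and contact force between level and shelf above 1 N), for 0.3 s.
At the end, for the whole second after the job is handed in: the robot presses the level so that it bears on the shelf with 5.5 to 35 N; it lies flat on the shelf, along it within 0.35 rad; bubble within 3.5 mm of the vial's middle; shelf level within 0.0095 rad; cap upright in the dish, within 20 mm of its middle; radios and box within 20 mm of their starts (contact force between any of the fingers, the arm and level above 2 N and contact force between level and shelf between 5.5 and 35 N and z of level_mid in the frame of shelf_top between 0.0125 and 0.0195 m and angle between the z axis of level_mid and the z axis of shelf_top, either way round below 0.02 rad and angle between the y axis of level_mid and the y axis of shelf_top, either way round below 0.35 rad and y of bubble_mid in the frame of vial between -0.0035 and 0.0035 m and angle between shelf_top's own z axis and vertical below 0.0095 rad and horizontal distance between cap_foot and dish_in below 0.02 m and z of cap_foot in the frame of dish_in below 0.004 m and angle between cap_foot's own z axis and vertical below 0.15 rad and distance of each of radio, radio2, game_box from where it was at the start of the episode below 0.02 m); the arm keeps its last pose, push and grip.
It fails at once if a radio or the small box was knocked away (distance of any of radio, radio2, game_box from where it was at the start of the episode above 0.03 m).
It fails at once if the spirit level was knocked off the shelf (height (world z) of level_mid below 0.05 m).
It fails at once if the spirit level was pressed far too hard (contact force between level and shelf above 70 N).
It also fails if it takes over 67 s, if anything falls off the work surface, if the arm or the gripper's body presses on something with over 40 N, if the wrist force passes 120 N, or if a joint passes its speed limit or range.

## Working session

There is one attempt and no reset: what is moved stays moved. The work goes in short steps, Python scripts to look and compute and a tool call to move; the robot and the scene stay as the last step left them, time stands still between calls to the robot, and variables do not carry over. Pictures are saved under pics/ and viewed, at most 10 in all, crops included, and the job is handed in when it is done.

Besides the shell and the picture viewer there is one more tool, called after ">>>" in YAML: its name, and indented under it one key for each argument. move_arm: Moves the arm, as the interface text tells. Its arguments: {"type":"object","properties":{"steps":{"type":"array"},"hand":{"type":"number"}},"required":["steps"]}

```bash
ls; mkdir -p pics; cat > h.py <<'E'
import numpy as np, cv2
from station import sensors, vision, ticket
from scipy.spatial.transform import Rotation as R
def grab(n):
    c=vision.get_calibration(n); p,d=vision.grab_frame(n); return p,d,c
def p2w(c,u,v,depth=None,z=None):
    K=np.array(c["camera_matrix"]);D=np.array(c["distortion"],float);T=np.linalg.inv(np.array(c["world_to_cam"]))
    x,y=cv2.undistortPoints(np.array([[[u,v]]],float),K,D)[0,0]
    r=np.array([x,-y,-1.]); o=T[:3,3]; w=T[:3,:3]@r
    if depth is not None: return o+w*depth
    return o+w*(z-o[2])/w[2]
def save(n,p): cv2.imwrite("pics/"+n,cv2.cvtColor(p,cv2.COLOR_RGB2BGR))
E
python3 - <<'E'
from h import *
import pickle
o=sensors.get_obs(); print({k:np.round(v,3) for k,v in o.items()})
for n in("top","scene"):
    f=grab(n); save(n+"0.png",f[0]); pickle.dump(f,open(n+"0.pkl","wb"))
E
```

```text
pics
{'time_s': np.float64(0.0), 'joint_positions': array([-1.253,  0.468, -0.012,  1.604,  0.006,  1.071, -0.056]), 'qd': array([-0.001,  0.   ,  0.001, -0.   ,  0.001, -0.001, -0.   ]), 'effort': array([-0.0000e+00, -5.3239e+01,  2.1000e-02, -2.5131e+01,  1.1000e-02,
        8.0000e-03,  0.0000e+00]), 'eef_pos': array([0.229, 0.608, 0.23 ]), 'ee_rot': array([ 0.179,  0.984, -0.001, -0.   ]), 'contact_force': array([ 0.11 , -0.11 , -0.082]), 'ft_torque': array([-0.032,  0.006,  0.015]), 'grip_force': np.float64(0.0), 'finger_gap': np.float64(1.0)}
```

View pics/top0.png

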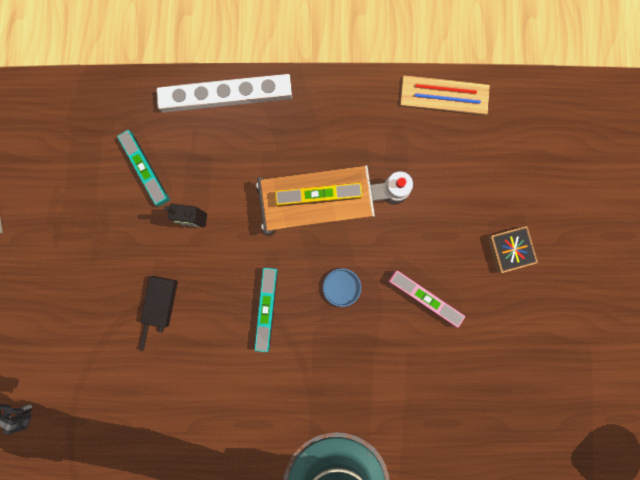

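View pics/scene0.png

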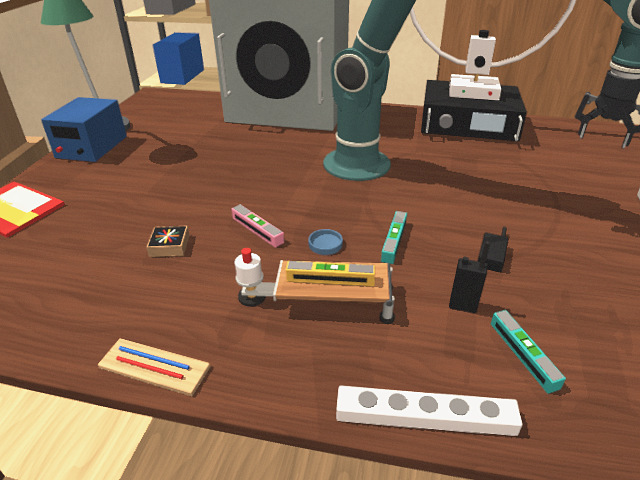

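The top view shows the cap's red stub at about (401,183), the dish at (342,287), the shelf at (316,197) and the yellow level at (318,193). There are three look-alikes, turquoise (142,167), turquoise (266,309) and pink (428,299). Only the yellow level at (318,193) lies on the wooden shelf, so that is the one. I'll confirm it in a crop.

```bash
python3 - <<'E'
from h import *
import pickle
p,d,c=pickle.load(open("top0.pkl","rb"))
for n,u,v,z in[("stub",401,183,None),("dish",342,287,.005),("dishfloor",342,287,None),("vial",315,194,None),("lev+",276,197,None),("lev-",361,190,None),("shelfA",262,180,None),("B",367,167,None),("C",373,216,None),("D",265,229,None),("box",514,249,None),("radio",187,214,None),("pink",428,299,None),("turq",266,309,None)]:
    print(n,np.round(p2w(c,u,v,depth=d[v,u]) if z is None else p2w(c,u,v,z=z),4))
# red stub / dish blobs
hsv=cv2.cvtColor(p,cv2.COLOR_RGB2HSV)
def blob(m,box):
    x0,y0,x1,y1=box; mm=np.zeros_like(m); mm[y0:y1,x0:x1]=m[y0:y1,x0:x1]
    ys,xs=np.nonzero(mm); return xs.mean(),ys.mean(),len(xs),xs.min(),xs.max(),ys.min(),ys.max()
red=((hsv[...,0]<6)|(hsv[...,0]>174))&(hsv[...,1]>170)&(hsv[...,2]>130)
b=blob(red,(385,165,420,205));print("red",np.round(b,1))
m=red.copy();m[:165]=0;m[205:]=0;m[:,:385]=0;m[:,420:]=0
print("stub h",np.median(p2w(c,b[0],b[1],depth=np.median(d[m]))[2]),p2w(c,b[0],b[1],depth=np.median(d[m])))
blue=(abs(hsv[...,0].astype(int)-107)<12)&(hsv[...,1]>90)
b=blob(blue,(315,260,370,315));print("dish",np.round(b,1),p2w(c,(b[3]+b[4])/2,(b[5]+b[6])/2,z=.012))
yel=(abs(hsv[...,0].astype(int)-27)<5)&(hsv[...,1]>170)&(hsv[...,2]>150)
b=blob(yel,(270,175,370,215));print("yel",np.round(b,1))
cr=cv2.resize(p[150:250,240:420],None,fx=4.4,fy=4.4,interpolation=cv2.INTER_CUBIC);save("crop0.png",cr)
E
```

```text
stub [ 0.6451 -0.131   0.1268]
dish [ 0.4337 -0.0149  0.005 ]
dishfloor [ 0.4336 -0.015   0.0034]
vial [0.6263 0.0438 0.0998]
lev+ [0.6206 0.1246 0.0962]
lev- [ 0.636  -0.052   0.0916]
shelfA [0.661  0.1568 0.0686]
B [ 0.69   -0.0671  0.0645]
C [ 0.5858 -0.0801  0.0528]
D [0.557  0.1502 0.0623]
box [ 0.5158 -0.3931  0.028 ]
radio [0.5821 0.3028 0.1242]
pink [ 0.4076 -0.2002  0.0314]
turq [0.3868 0.1498 0.0323]
red [400.8 182.2  59.  397.  405.  178.  186. ]
stub h 0.12679134672659576 [ 0.6467829  -0.1306946   0.12679135]
dish [340.5 287.6 988.  324.  359.  269.  305. ] [ 0.43373225 -0.01354632  0.012     ]
yel [321.9 193.8 330.  276.  361.  183.  204. ]
```

View pics/crop0.png

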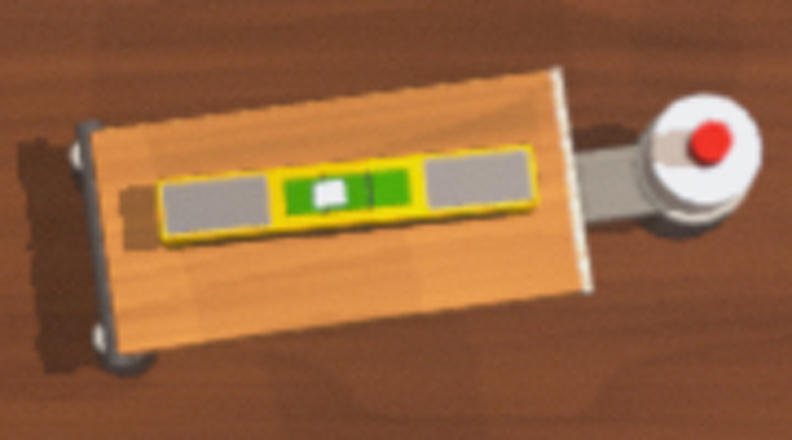

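The crop confirms the yellow level on the wooden shelf. The bubble is at crop (330,193), left (+y) of the lines' middle at about (347,190). The stub top reads z≈0.127 and the foot lies 170 mm from the shelf's middle, as described. Moving over the cap.

>>> move_arm:
  steps:
    - {"travel":[-26,-22,0],"spin":0}
    - {"travel":[-26,-22,0],"spin":0}
    - {"travel":[-26,-22,0],"spin":0}
    - {"travel":[-26,-22,0],"spin":0}
    - {"travel":[-26,-22,0],"spin":0}

```text
time_s: 0.52
eef_pos: [0.3127, 0.4576, 0.2309]
ee_rot: [0.179, 0.984, -0.0, -0.0]
contact_force: [0.7, -0.8, 0.3]
finger_gap: 1.002
grip_force: 0.0
```

>>> move_arm:
  steps:
    - {"travel":[-26,-22,0],"spin":0}
    - {"travel":[-26,-22,0],"spin":0}
    - {"travel":[-26,-22,0],"spin":0}
    - {"travel":[-26,-22,0],"spin":0}
    - {"travel":[-26,-22,0],"spin":0}

```text
time_s: 0.93
eef_pos: [0.3954, 0.3088, 0.2311]
ee_rot: [0.179, 0.984, -0.0, -0.0]
contact_force: [0.7, 1.1, -0.7]
finger_gap: 1.003
grip_force: 0.0
```

>>> move_arm:
  steps:
    - {"travel":[-26,-22,0],"spin":0}
    - {"travel":[-26,-22,0],"spin":0}
    - {"travel":[-26,-22,0],"spin":0}
    - {"travel":[-26,-22,0],"spin":0}
    - {"travel":[-26,-22,0],"spin":0}

```text
time_s: 1.35
eef_pos: [0.4782, 0.16, 0.2312]
ee_rot: [0.179, 0.984, -0.0, -0.0]
contact_force: [0.9, 0.3, 0.7]
finger_gap: 0.993
grip_force: 0.0
```

>>> move_arm:
  steps:
    - {"travel":[-26,-22,0],"spin":0}
    - {"travel":[-26,-22,0],"spin":0}
    - {"travel":[-26,-22,0],"spin":0}
    - {"travel":[-26,-22,0],"spin":0}
    - {"travel":[-26,-22,0],"spin":0}

```text
time_s: 1.77
eef_pos: [0.561, 0.0113, 0.231]
ee_rot: [0.179, 0.984, -0.0, -0.0]
contact_force: [0.4, 0.9, 0.0]
finger_gap: 1.005
grip_force: 0.0
```

>>> move_arm:
  steps:
    - {"travel":[-26,-21,0],"spin":0}
    - {"travel":[-26,-21,0],"spin":0}
    - {"travel":[-26,-21,0],"spin":0}
    - {"travel":[-26,-21,0],"spin":0}
    - {"travel":[-26,-21,0],"spin":0}

```text
time_s: 2.18
eef_pos: [0.6456, -0.1326, 0.2308]
ee_rot: [0.179, 0.984, 0.0, -0.0]
contact_force: [0.2, 0.2, 0.7]
finger_gap: 1.005
grip_force: 0.0
```

>>> move_arm:
  steps:
    - {"travel":[0,0,0],"spin":0}
    - {"travel":[0,0,0],"spin":0}

```text
time_s: 2.35
eef_pos: [0.6449, -0.1338, 0.2303]
ee_rot: [0.181, 0.983, -0.001, -0.001]
contact_force: [0.8, 0.7, 0.2]
finger_gap: 1.004
grip_force: 0.0
```

```bash
cat >> h.py <<'E'
def to(x,y,z):
    o=sensors.get_obs(); Rm=R.from_quat(o["ee_rot"]).as_matrix()
    t=Rm.T@(np.array([x,y,z])-o["eef_pos"])*1000
    print("t",round(float(o["time_s"]),2),"tcp",np.round(o["eef_pos"],4),"toolx",np.round(Rm[:,0],3),"j",np.round(o["joint_positions"],2),"F",np.round(o["contact_force"],1)); print("travel mm",np.round(t,1)); return t
def redblob(p,d,c):
    hsv=cv2.cvtColor(p,cv2.COLOR_RGB2HSV)
    m=(((hsv[...,0]<6)|(hsv[...,0]>174))&(hsv[...,1]>170)&(hsv[...,2]>110)).astype(np.uint8)
    n,l,s,ce=cv2.connectedComponentsWithStats(m)
    for i in np.argsort(-s[1:,4])[:3]+1:
        dd=np.median(d[l==i]); print("red",s[i],np.round(ce[i],1),np.round(p2w(c,*ce[i],depth=dd),4))
E
python3 - <<'E'
from h import *
to(.646,-.131,.20)
f=grab("wrist");redblob(*f);save("w1.png",f[0])
E
```

```text
t 2.35 tcp [ 0.6449 -0.1338  0.2303] toolx [-0.934  0.357  0.001] j [-0.1   0.49  0.35  1.6  -0.19  1.08  1.51] F [0.8 0.7 0.2]
travel mm [-0.   3.1 30.3]
red [296 412  61  17 281] [326.  419.7] [ 0.8826 -0.2198  0.0184]
red [249 434   3   1   3] [250. 434.] [ 0.8727 -0.3152  0.0163]
red [  6 178   1   1   1] [  6. 178.] [ 0.5035 -0.403   0.0317]
```

View pics/w1.png

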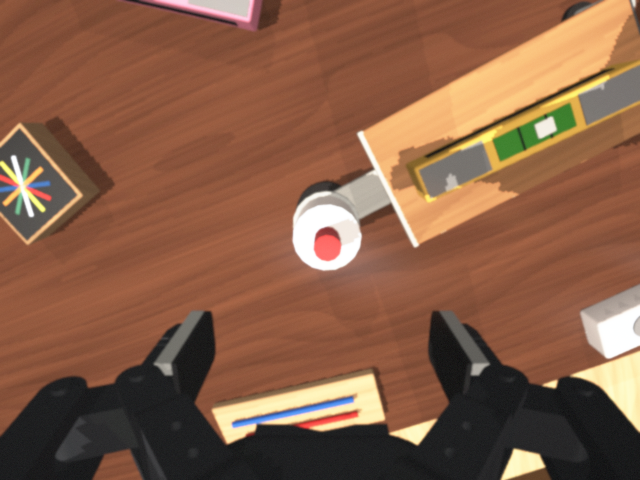

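The wrist view shows the cap with its red stub top centred at about (327,243).

```bash
python3 - <<'E'
from h import *
p,d,c=grab("wrist")
print("d",p2w(c,327,243,depth=d[243,327]))
s=p2w(c,327,243,z=.127);print(s, "cap top edge", p2w(c,312,215,depth=d[215,312]))
to(s[0],s[1],.105)
E
```

```text
d [ 0.64544546 -0.12837845  0.1273652 ]
[ 0.64555175 -0.12841262  0.127     ] cap top edge [ 0.62852772 -0.13363027  0.10135662]
t 2.45 tcp [ 0.6447 -0.1303  0.2306] toolx [-0.936  0.353  0.002] j [-0.1   0.49  0.35  1.6  -0.19  1.08  1.51] F [0.8 0.2 1.1]
travel mm [ -0.3   2.  125.6]
```

>>> move_arm:
  steps:
    - {"travel":[0,1.5,30],"spin":0}
    - {"travel":[0,0,30],"spin":0}
    - {"travel":[0,0,30],"spin":0}
    - {"travel":[0,0,25],"spin":0}
    - {"travel":[0,0,10.5],"spin":0}
  hand: 60

```text
time_s: 2.87
eef_pos: [0.6432, -0.127, 0.1021]
ee_rot: [0.178, 0.984, 0.0, -0.003]
contact_force: [-0.8, 0.8, 0.4]
finger_gap: 0.704
grip_force: 0.0
```

>>> move_arm:
  steps:
    - {"travel":[0,0,0],"spin":0}
    - {"travel":[0,0,0],"spin":0}
    - {"travel":[0,0,0],"spin":0}
    - {"travel":[0,0,0],"spin":0}
    - {"travel":[0,0,0],"spin":0}
  hand: 5

```text
time_s: 3.28
eef_pos: [0.6471, -0.1299, 0.108]
ee_rot: [0.179, 0.984, 0.0, 0.002]
contact_force: [-0.9, 0.6, 4.3]
finger_gap: 0.21
grip_force: 58.8
```

>>> move_arm:
  steps:
    - {"travel":[0,0,0],"spin":0}
    - {"travel":[0,0,0],"spin":0}
    - {"travel":[0,0,0],"spin":0}
    - {"travel":[0,0,0],"spin":0}
    - {"travel":[0,0,0],"spin":0}

```text
time_s: 3.7
eef_pos: [0.6471, -0.13, 0.108]
ee_rot: [0.179, 0.984, 0.0, 0.002]
contact_force: [-1.7, 0.0, 6.4]
finger_gap: 0.209
grip_force: 59.2
```

>>> move_arm:
  steps:
    - {"travel":[0,0,-10],"spin":0}
    - {"travel":[0,0,-15],"spin":0}
    - {"travel":[0,0,-20],"spin":0}
    - {"travel":[0,0,-25],"spin":0}
    - {"travel":[0,0,-25],"spin":0}

```text
time_s: 4.12
eef_pos: [0.6452, -0.1299, 0.202]
ee_rot: [0.18, 0.984, -0.0, -0.0]
contact_force: [0.9, -0.1, -0.9]
finger_gap: 0.205
grip_force: 58.7
```

>>> move_arm:
  steps:
    - {"travel":[0,0,-15],"spin":0}
    - {"travel":[0,0,0],"spin":0}
    - {"travel":[0,0,0],"spin":0}

```text
time_s: 4.37
eef_pos: [0.646, -0.13, 0.2171]
ee_rot: [0.18, 0.984, 0.0, 0.001]
contact_force: [-0.4, 0.8, -0.8]
finger_gap: 0.212
grip_force: 58.8
```

```bash
python3 - <<'E'
from h import *
import pickle
to(.4337,-.0138,.2)
f=grab("wrist");g=grab("top")
im=np.hstack([cv2.resize(f[0],(440,330)),cv2.resize(g[0][140:320,240:440],(360,324))[:,:]] if 0 else [cv2.resize(f[0],(440,330)),cv2.resize(g[0][140:315,260:430],(320,330))])
save("lift.png",im);pickle.dump((f,g),open("lift.pkl","wb"))
E
```

```text
t 4.37 tcp [ 0.646  -0.13    0.2171] toolx [-0.936  0.353 -0.002] j [-0.1   0.5   0.35  1.61 -0.19  1.06  1.51] F [-0.4  0.8 -0.8]
travel mm [239.7  33.7  16.6]
```

View pics/lift.png

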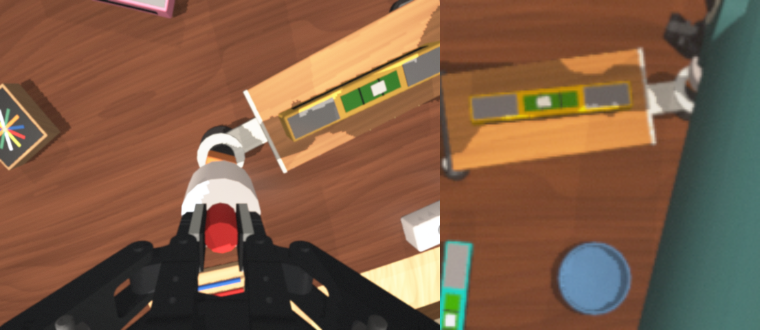

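The cap is held upright with the stub between the pads. The orange knob shows at about (222,155) and the dish at (594,278) in the right panel. Carrying the cap to the dish.

>>> move_arm:
  steps:
    - {"travel":[30,4.2,0],"spin":0}
    - {"travel":[30,4.2,0],"spin":0}
    - {"travel":[30,4.2,0],"spin":0}
    - {"travel":[30,4.2,0],"spin":0}
    - {"travel":[30,4.2,0],"spin":0}

```text
time_s: 4.88
eef_pos: [0.5105, -0.0566, 0.2142]
ee_rot: [0.179, 0.984, -0.0, -0.001]
contact_force: [-0.4, 0.3, 0.2]
finger_gap: 0.208
grip_force: 58.8
```

>>> move_arm:
  steps:
    - {"travel":[30,4.2,0],"spin":0}
    - {"travel":[30,4.2,0],"spin":0}
    - {"travel":[30,4.2,0],"spin":0}
    - {"travel":[0,0,30],"spin":0}
    - {"travel":[0,0,30],"spin":0}

```text
time_s: 5.3
eef_pos: [0.4326, -0.0124, 0.1561]
ee_rot: [0.178, 0.984, 0.001, 0.002]
contact_force: [0.5, 0.3, -1.1]
finger_gap: 0.207
grip_force: 58.8
```

>>> move_arm:
  steps:
    - {"travel":[0,0,20],"spin":0}
    - {"travel":[0,0,0],"spin":0}
    - {"travel":[0,0,0],"spin":0}

```text
time_s: 5.55
eef_pos: [0.4318, -0.0139, 0.1347]
ee_rot: [0.18, 0.984, -0.001, -0.002]
contact_force: [0.3, -0.2, 0.1]
finger_gap: 0.207
grip_force: 58.8
```

```bash
python3 - <<'E'
from h import *
to(.4337,-.0138,.054)
p,d,c=grab("scene")
save("dish.png",cv2.resize(p[150:290,220:420],(800,560)))
E
```

```text
t 5.55 tcp [ 0.4318 -0.0139  0.1347] toolx [-0.935  0.353  0.003] j [-0.31  0.25  0.3   2.21 -0.11  0.7   1.28] F [ 0.3 -0.2  0.1]
travel mm [-2.   1.  80.7]
```

View pics/dish.png

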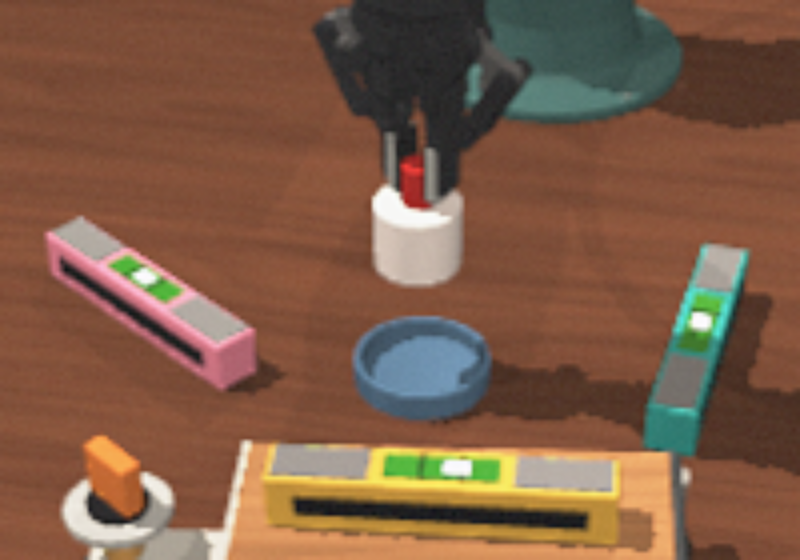

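The cap hangs upright above the dish, at (418,235) against dish centre (423,365) in the crop. The knob shows clear at (113,475). Lowering.

>>> move_arm:
  steps:
    - {"travel":[-2,0,25],"spin":0}
    - {"travel":[0,0,25],"spin":0}
    - {"travel":[0,0,15],"spin":0}
    - {"travel":[0,0,8],"spin":0}
    - {"travel":[0,0,2],"spin":0}

```text
time_s: 6.02
eef_pos: [0.4351, -0.0145, 0.0606]
ee_rot: [0.18, 0.984, -0.0, -0.0]
contact_force: [-0.4, -1.1, -0.1]
finger_gap: 0.207
grip_force: 58.8
```

>>> move_arm:
  steps:
    - {"travel":[0,0,2],"spin":0}
    - {"travel":[0,0,2],"spin":0}
    - {"travel":[0,0,1],"spin":0}
    - {"travel":[0,0,0],"spin":0}

```text
time_s: 6.35
eef_pos: [0.4354, -0.0143, 0.0564]
ee_rot: [0.179, 0.984, 0.0, 0.001]
contact_force: [0.5, 0.5, 0.0]
finger_gap: 0.205
grip_force: 58.8
```

>>> move_arm:
  steps:
    - {"travel":[0,0,1],"spin":0}
    - {"travel":[0,0,1],"spin":0}
    - {"travel":[0,0,0],"spin":0}

```text
time_s: 6.6
eef_pos: [0.435, -0.0143, 0.0539]
ee_rot: [0.179, 0.984, 0.0, 0.0]
contact_force: [-0.7, 0.2, 0.6]
finger_gap: 0.205
grip_force: 58.8
```

>>> move_arm:
  steps:
    - {"travel":[0,0,1],"spin":0}
    - {"travel":[0,0,1],"spin":0}
    - {"travel":[0,0,0],"spin":0}

```text
time_s: 6.85
eef_pos: [0.4351, -0.0146, 0.0528]
ee_rot: [0.18, 0.984, 0.0, -0.0]
contact_force: [-4.6, -1.6, 15.9]
finger_gap: 0.212
grip_force: 60.5
```

>>> move_arm:
  steps:
    - {"travel":[0,0,-1],"spin":0}
    - {"travel":[0,0,0],"spin":0}

```text
time_s: 7.02
eef_pos: [0.4352, -0.0144, 0.053]
ee_rot: [0.18, 0.984, 0.0, 0.0]
contact_force: [-0.2, 0.3, -0.5]
finger_gap: 0.209
grip_force: 58.8
```

>>> move_arm:
  steps:
    - {"travel":[0,0,0],"spin":0}
    - {"travel":[0,0,0],"spin":0}
    - {"travel":[0,0,0],"spin":0}
    - {"travel":[0,0,0],"spin":0}
    - {"travel":[0,0,0],"spin":0}
  hand: 60

```text
time_s: 7.43
eef_pos: [0.4349, -0.0144, 0.0527]
ee_rot: [0.179, 0.984, -0.0, -0.0]
contact_force: [0.9, -0.4, -0.2]
finger_gap: 0.704
grip_force: 0.0
```

>>> move_arm:
  steps:
    - {"travel":[0,0,-10],"spin":0}
    - {"travel":[0,0,-30],"spin":0}
    - {"travel":[0,0,-40],"spin":0}
    - {"travel":[0,0,-40],"spin":0}
    - {"travel":[0,0,-30],"spin":0}

```text
time_s: 7.85
eef_pos: [0.4354, -0.0148, 0.2062]
ee_rot: [0.18, 0.984, 0.0, 0.001]
contact_force: [1.5, 1.1, 0.1]
finger_gap: 0.703
grip_force: 0.0
```

```bash
python3 - <<'E'
from h import *
p,d,c=grab("scene"); redblob(p,d,c)
hsv=cv2.cvtColor(p,cv2.COLOR_RGB2HSV)
m=((abs(hsv[...,0].astype(int)-12)<6)&(hsv[...,1]>190)&(hsv[...,2]>190)).astype(np.uint8); m[:250]=0;m[310:]=0;m[:,:225]=0;m[:,262:]=0
ys,xs=np.nonzero(m);print(len(xs),xs.mean(),ys.mean(),np.median(d[m>0]),p2w(c,xs.mean(),ys.mean(),depth=np.median(d[m>0])))
to(.56,-.131,.21)
save("after.png",cv2.resize(p[190:310,220:400],(780,520)))
E
```

```text
red [  0 181  64  56 813] [ 28.  210.7] [ 0.4607 -0.8488  0.0109]
red [117 356  66  23 244] [149.7 367.1] [ 0.8828 -0.2468  0.0201]
red [319 218   9  14  84] [323.5 224.1] [ 0.4404 -0.0147  0.0666]
12 245.91666666666666 270.6666666666667 0.99645853 [ 0.64976516 -0.13585858  0.07560015]
t 7.9 tcp [ 0.4387 -0.0146  0.2109] toolx [-0.935  0.354 -0.01 ] j [-0.35  0.12  0.34  2.14 -0.05  0.87  1.23] F [ 2.8 -0.5  4. ]
travel mm [-154.7  -65.9    2.1]
```

View pics/after.png

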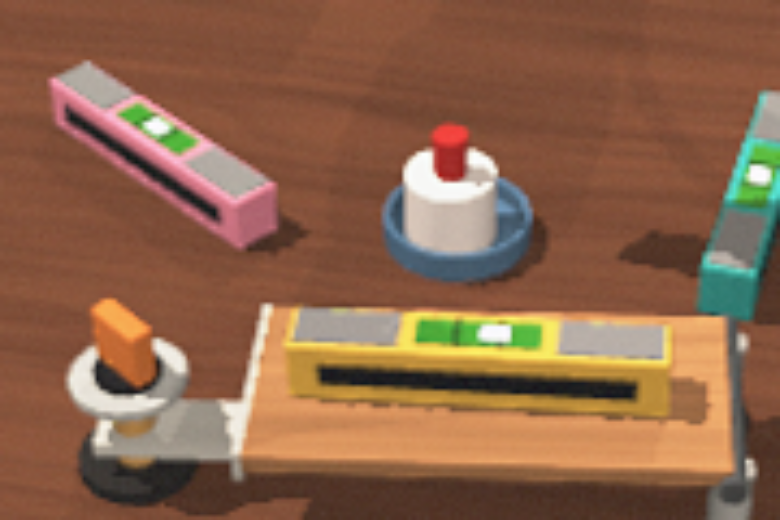

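The cap stands upright in the dish, let go, with its stub at (450,150). Now to hover over the knob.

>>> move_arm:
  steps:
    - {"travel":[-29,-4.5,0],"spin":0}
    - {"travel":[-29,-4.5,0],"spin":0}
    - {"travel":[-29,-4.5,0],"spin":0}
    - {"travel":[-29,-4.5,0],"spin":0}
    - {"travel":[-29,-4.5,0],"spin":0}
  hand: 60

```text
time_s: 8.32
eef_pos: [0.5636, -0.0873, 0.2035]
ee_rot: [0.179, 0.984, 0.0, 0.0]
contact_force: [0.8, -0.1, 0.4]
finger_gap: 0.703
grip_force: 0.0
```

>>> move_arm:
  steps:
    - {"travel":[-29,-4.5,0],"spin":0}
    - {"travel":[-29,-4.5,0],"spin":0}
    - {"travel":[-29,-4.5,0],"spin":0}
    - {"travel":[0,0,0],"spin":0}
    - {"travel":[0,0,0],"spin":0}

```text
time_s: 8.73
eef_pos: [0.6394, -0.131, 0.2025]
ee_rot: [0.18, 0.984, -0.0, -0.0]
contact_force: [-0.3, -0.6, -0.9]
finger_gap: 0.706
grip_force: 0.0
```

```bash
cat >> h.py <<'E'
def bubble(p,d,c,box=None):
    "bubble offset along the level, + towards +y end, mm, from green window ends and black lines"
    hsv=cv2.cvtColor(p,cv2.COLOR_RGB2HSV)
    g=((abs(hsv[...,0].astype(int)-55)<12)&(hsv[...,1]>150)).astype(np.uint8)
    n,l,s,ce=cv2.connectedComponentsWithStats(g); return [(s[i],ce[i]) for i in range(1,n) if s[i][4]>40]
E
python3 - <<'E'
from h import *
import pickle
to(.645,-.130,.07)
p,d,c=f=grab("wrist");pickle.dump(f,open("k.pkl","wb"))
hsv=cv2.cvtColor(p,cv2.COLOR_RGB2HSV)
m=((abs(hsv[...,0].astype(int)-12)<7)&(hsv[...,1]>190)&(hsv[...,2]>120)).astype(np.uint8)
n,l,s,ce=cv2.connectedComponentsWithStats(m)
for i in range(1,n):
    if s[i][4]>60: print(s[i],ce[i],np.median(d[l==i]))
a=p[150:310,230:430];b=p[30:230,390:640]
save("k.png",np.hstack([cv2.resize(a,(440,352),interpolation=3),cv2.resize(b,(360,288),interpolation=3)[:, :] if 0 else cv2.resize(b,(360,352),interpolation=3)]))
E
```

```text
t 8.73 tcp [ 0.6394 -0.131   0.2025] toolx [-0.935  0.354  0.001] j [-0.12  0.51  0.38  1.64 -0.21  1.03  1.53] F [-0.3 -0.6 -0.9]
travel mm [ -5.    3.1 132.5]
```

View pics/k.png

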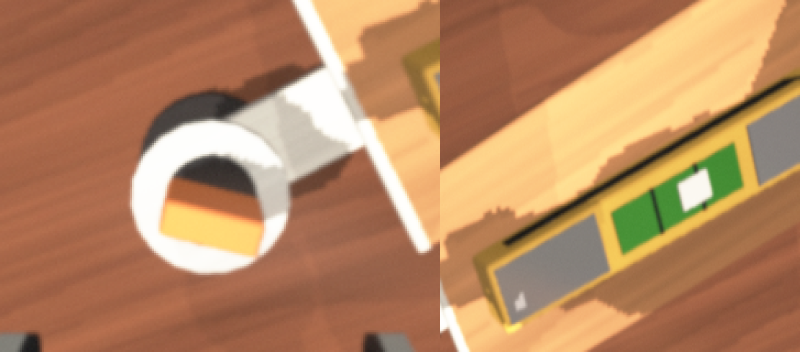

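The wrist view shows the knob's top face between left-panel corners (168,200), (265,222), (258,257) and (160,232). In the right panel the bubble is at (695,189) and the lines are at about (657,210) and (701,187).

```bash
python3 - <<'E'
from h import *
import pickle
p,d,c=pickle.load(open("k.pkl","rb"))
A=lambda u,v:(230+u/2.2,150+v/2.2)
B=lambda u,v:(390+(u-440)*250/360,30+v*200/352)
pts=[p2w(c,*A(*q),z=.095) for q in[(168,200),(265,222),(258,257),(160,232)]]
u,v=map(int,A(213,228));print("depth z",p2w(c,u,v,depth=d[v,u]))
pts=np.array(pts);print(pts.round(4),"mean",pts.mean(0))
ex=(pts[1]+pts[2]-pts[0]-pts[3])/2;print("len",np.linalg.norm(ex),"wid",np.linalg.norm(pts[3]+pts[2]-pts[0]-pts[1])/2,"ang",np.arctan2(ex[1],ex[0]))
print("tool x ang",np.arctan2(.354,-.935))
l=[p2w(c,*B(*q),z=.097) for q in[(657,210),(701,187),(695,189)]]
print("lines",np.linalg.norm(l[0]-l[1]),"bubble from -y line",np.linalg.norm(l[2]-l[0]))
to(pts.mean(0)[0],pts.mean(0)[1],.07)
E
```

```text
depth z [ 0.64839339 -0.13171008  0.09437094]
[[ 0.6349 -0.1414  0.095 ]
 [ 0.6529 -0.1149  0.095 ]
 [ 0.6634 -0.121   0.095 ]
 [ 0.644  -0.1478  0.095 ]] mean [ 0.64881417 -0.13127043  0.095     ]
len 0.032553395928676766 wid 0.011674927560202775 ang 0.9594421651146623
tool x ang 2.779661141586412
lines 0.021619271584782388 bubble from -y line 0.01877313926590219
t 8.78 tcp [ 0.6386 -0.13    0.2026] toolx [-0.935  0.354  0.001] j [-0.12  0.51  0.37  1.64 -0.21  1.03  1.53] F [ 0.  -0.7 -0.9]
travel mm [-10.2   2.5 132.5]
```

Bubble is about +8 mm, so it needs roughly 0.83 rad clockwise. Aligning the pads to the knob takes +1.82 rad of spin.

>>> move_arm:
  steps:
    - {"travel":[-10,2,0],"spin":0.12}
    - {"travel":[0,0,0],"spin":0.12}
    - {"travel":[0,0,0],"spin":0.12}
    - {"travel":[0,0,0],"spin":0.12}
    - {"travel":[0,0,0],"spin":0.12}
  hand: 45

```text
time_s: 9.2
eef_pos: [0.6482, -0.1304, 0.2033]
ee_rot: [0.464, 0.886, 0.001, -0.0]
contact_force: [-0.4, 0.2, -0.2]
finger_gap: 0.525
grip_force: 0.0
```

>>> move_arm:
  steps:
    - {"travel":[0,0,0],"spin":0.12}
    - {"travel":[0,0,0],"spin":0.12}
    - {"travel":[0,0,0],"spin":0.12}
    - {"travel":[0,0,0],"spin":0.12}
    - {"travel":[0,0,0],"spin":0.12}

```text
time_s: 9.62
eef_pos: [0.6482, -0.1303, 0.2033]
ee_rot: [0.705, 0.709, 0.001, -0.001]
contact_force: [0.6, 0.3, -0.8]
finger_gap: 0.525
grip_force: 0.0
```

>>> move_arm:
  steps:
    - {"travel":[0,0,0],"spin":0.12}
    - {"travel":[0,0,0],"spin":0.12}
    - {"travel":[0,0,0],"spin":0.12}
    - {"travel":[0,0,0],"spin":0.12}
    - {"travel":[0,0,0],"spin":0.12}

```text
time_s: 10.03
eef_pos: [0.6483, -0.1302, 0.2033]
ee_rot: [0.883, 0.469, 0.0, -0.001]
contact_force: [-0.4, 0.8, -0.5]
finger_gap: 0.529
grip_force: 0.0
```

>>> move_arm:
  steps:
    - {"travel":[0,0,0],"spin":0.02}
    - {"travel":[0,0,0],"spin":0}
    - {"travel":[0,0,0],"spin":0}

```text
time_s: 10.28
eef_pos: [0.6489, -0.1309, 0.203]
ee_rot: [0.886, 0.464, 0.0, -0.0]
contact_force: [0.3, 0.1, -0.2]
finger_gap: 0.526
grip_force: 0.0
```

```bash
python3 - <<'E'
from h import *
import pickle
p,d,c=f=grab("wrist");pickle.dump(f,open("k2.pkl","wb"))
to(.6488,-.1313,.07)
save("k2.png",p)
E
```

```text
t 10.33 tcp [ 0.649  -0.1311  0.203 ] toolx [0.571 0.821 0.001] j [-0.4   0.62  0.8   1.64 -0.49  1.1  -0.06] F [ 0.3  0.2 -0.5]
travel mm [ -0.4  -0.  133. ]
```

View pics/k2.png

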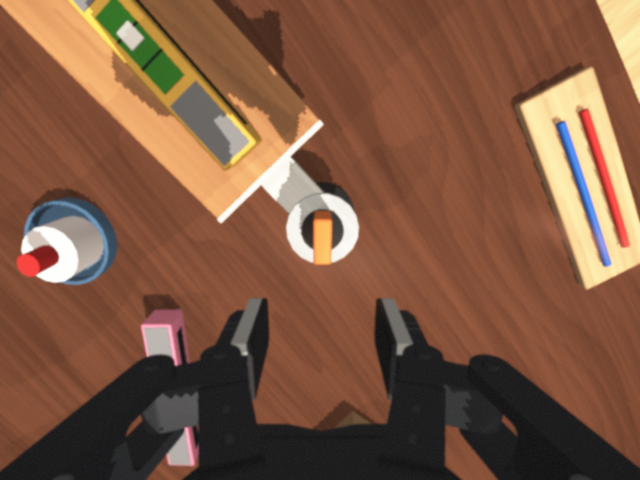

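The knob at (323,243) runs along the image column, centred between the fingers (268 and 376). Alignment is good, so descending and gripping.

>>> move_arm:
  steps:
    - {"travel":[0,0,30],"spin":0}
    - {"travel":[0,0,30],"spin":0}
    - {"travel":[0,0,30],"spin":0}
    - {"travel":[0,0,30],"spin":0}
    - {"travel":[0,0,12],"spin":0}
  hand: 45

```text
time_s: 10.75
eef_pos: [0.6468, -0.1306, 0.0668]
ee_rot: [0.886, 0.463, -0.002, -0.002]
contact_force: [-1.3, 0.6, -0.7]
finger_gap: 0.527
grip_force: 0.0
```

>>> move_arm:
  steps:
    - {"travel":[0,0,0],"spin":0}
    - {"travel":[0,0,0],"spin":0}
    - {"travel":[0,0,0],"spin":0}

```text
time_s: 11.0
eef_pos: [0.6506, -0.1323, 0.0728]
ee_rot: [0.887, 0.462, 0.001, 0.001]
contact_force: [-0.4, 0.7, 0.5]
finger_gap: 0.53
grip_force: 0.0
```

>>> move_arm:
  steps:
    - {"travel":[0,0,0],"spin":0}
    - {"travel":[0,0,0],"spin":0}
    - {"travel":[0,0,0],"spin":0}
    - {"travel":[0,0,0],"spin":0}
    - {"travel":[0,0,0],"spin":0}
  hand: 0

```text
time_s: 11.42
eef_pos: [0.6495, -0.1312, 0.0725]
ee_rot: [0.887, 0.462, 0.001, -0.001]
contact_force: [-3.4, 1.5, 7.2]
finger_gap: 0.142
grip_force: 59.3
```

>>> move_arm:
  steps:
    - {"travel":[0,0,0],"spin":0}
    - {"travel":[0,0,0],"spin":0}

```text
time_s: 11.58
eef_pos: [0.6495, -0.1312, 0.0724]
ee_rot: [0.887, 0.462, 0.001, -0.001]
contact_force: [-3.1, 2.3, 8.0]
finger_gap: 0.135
grip_force: 59.3
```

Knob gripped. Turning 0.8 rad clockwise, then waiting for the bubble to settle.

>>> move_arm:
  steps:
    - {"travel":[0,0,0],"spin":0.08}
    - {"travel":[0,0,0],"spin":0.08}
    - {"travel":[0,0,0],"spin":0.08}
    - {"travel":[0,0,0],"spin":0.08}
    - {"travel":[0,0,0],"spin":0.08}

```text
time_s: 12.0
eef_pos: [0.6496, -0.1313, 0.0725]
ee_rot: [0.961, 0.275, 0.001, -0.0]
contact_force: [-3.7, 0.9, 7.2]
finger_gap: 0.139
grip_force: 59.3
```

>>> move_arm:
  steps:
    - {"travel":[0,0,0],"spin":0.08}
    - {"travel":[0,0,0],"spin":0.08}
    - {"travel":[0,0,0],"spin":0.08}
    - {"travel":[0,0,0],"spin":0.08}
    - {"travel":[0,0,0],"spin":0.08}

```text
time_s: 12.42
eef_pos: [0.6496, -0.1315, 0.0725]
ee_rot: [0.997, 0.079, 0.0, -0.0]
contact_force: [-3.5, 1.1, 6.1]
finger_gap: 0.144
grip_force: 59.3
```

>>> move_arm:
  steps:
    - {"travel":[0,0,0],"spin":0}
    - {"travel":[0,0,0],"spin":0}
    - {"travel":[0,0,0],"spin":0}
    - {"travel":[0,0,0],"spin":0}
    - {"travel":[0,0,0],"spin":0}

```text
time_s: 12.83
eef_pos: [0.6496, -0.1314, 0.0725]
ee_rot: [0.997, 0.08, 0.001, -0.0]
contact_force: [-2.4, 1.9, 8.1]
finger_gap: 0.138
grip_force: 59.4
```

>>> move_arm:
  steps:
    - {"travel":[0,0,0],"spin":0}
    - {"travel":[0,0,0],"spin":0}
    - {"travel":[0,0,0],"spin":0}
    - {"travel":[0,0,0],"spin":0}
    - {"travel":[0,0,0],"spin":0}

```text
time_s: 13.25
eef_pos: [0.6496, -0.1314, 0.0724]
ee_rot: [0.997, 0.08, 0.0, -0.001]
contact_force: [-3.6, 1.9, 7.3]
finger_gap: 0.141
grip_force: 59.4
```

```bash
python3 - <<'E'
from h import *
import pickle
f=grab("wrist");g=grab("scene");t=grab("top");pickle.dump((f,g,t),open("b.pkl","wb"))
to(.6488,-.1313,.07)
im=np.zeros((600,800,3),np.uint8)
im[:300,:400]=cv2.resize(f[0],(400,300)); im[:300,400:]=cv2.resize(t[0][150:240,250:370],(400,300),interpolation=3)
im[300:]=cv2.resize(g[0][255:300,275:395],(800,300),interpolation=3)
save("b.png",im)
E
```

```text
t 13.4 tcp [ 0.6496 -0.1315  0.0724] toolx [0.987 0.16  0.001] j [-0.43  0.85  0.88  1.71 -0.78  0.97 -0.66] F [-1.9  0.9  7.7]
travel mm [-0.7 -0.3  2.4]
```

View pics/b.png

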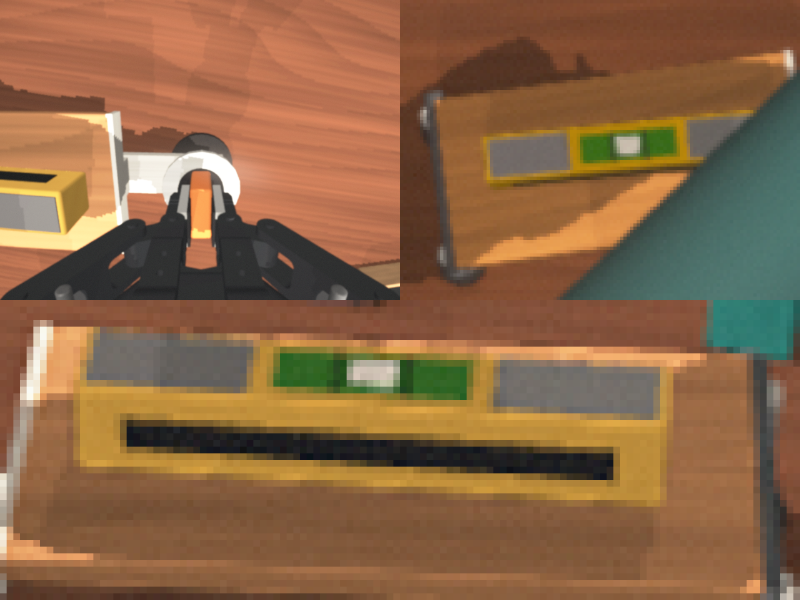

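Bubble settled and centred. In the scene panel it spans 347–400 and the lines are at 340 and 405, with the window from 272 to 472. In the top panel the free +y pad is centred at about (529,155) and the bubble at (627,145). Next I'll measure those and release the knob.

```bash
cat >> h.py <<'E'
def offset(p,box):
    "window profile along x: bubble centroid vs green window middle, as mm (window length from 21 mm line spacing via dark lines)"
    x0,y0,x1,y1=box; a=p[y0:y1,x0:x1].astype(int); 
    hsv=cv2.cvtColor(p[y0:y1,x0:x1],cv2.COLOR_RGB2HSV)
    g=(abs(hsv[...,0].astype(int)-60)<15)&(hsv[...,1]>120); xs=np.nonzero(g)[1]; ys=np.nonzero(g)[0]
    lo,hi=xs.min(),xs.max(); w=(hsv[...,1]<70)&(hsv[...,2]>150); w[:,:lo]=0; w[:,hi+1:]=0; w[:ys.min()]=0; w[ys.max()+1:]=0
    bx=np.nonzero(w)[1]; print("green",lo+x0,hi+x0,"white",bx.min()+x0,bx.max()+x0,bx.mean()+x0,"off px",bx.mean()-(lo+hi)/2,"px/mm~",(bx.max()-bx.min()+1)/14)
E
python3 - <<'E'
from h import *
import pickle
f,g,t=pickle.load(open("b.pkl","rb"))
offset(g[0],(300,255,360,280))
T=lambda u,v:(250+(u-400)*.3,150+v*.3)
a=T(529,155);b=T(627,145);d,c=t[1],t[2]
for q in(a,b):
    u,v=map(round,q);print(p2w(c,u,v,depth=d[v,u]),p2w(c,*q,z=.098))
P=p2w(c,*a,z=.098);M=p2w(c,*b,z=.098);print(np.linalg.norm(P-M))
for v in range(185,208,2): print(v,np.round([p2w(c,u,v,depth=d[v,u])[2] for u in(280,289,298)],4))
E
```

```text
green 316 344 white 327 334 330.65384615384613 off px 0.6538461538461533 px/mm~ 0.5714285714285714
[0.62249462 0.09764633 0.09732393] [0.62135309 0.09822536 0.098     ]
[0.6259914  0.03757566 0.1019446 ] [0.62762016 0.03738748 0.098     ]
0.06115982138364046
185 [0.0597 0.0674 0.0623]
187 [0.065  0.0684 0.0642]
189 [0.0633 0.0998 0.0985]
191 [0.0997 0.098  0.0963]
193 [0.0998 0.0992 0.1023]
195 [0.0955 0.1034 0.1003]
197 [0.0948 0.1023 0.0992]
199 [0.0986 0.0955 0.1019]
201 [0.0996 0.0993 0.0976]
203 [0.0981 0.093  0.0834]
205 [0.0805 0.0682 0.0655]
207 [0.0633 0.0647 0.0649]
```

>>> move_arm:
  steps:
    - {"travel":[0,0,0],"spin":0}
    - {"travel":[0,0,0],"spin":0}
    - {"travel":[0,0,0],"spin":0}
    - {"travel":[0,0,0],"spin":0}
  hand: 42

```text
time_s: 13.73
eef_pos: [0.6495, -0.1315, 0.0708]
ee_rot: [0.997, 0.08, 0.0, 0.0]
contact_force: [-0.7, -0.8, 0.5]
finger_gap: 0.493
grip_force: 0.0
```

>>> move_arm:
  steps:
    - {"travel":[0,0,-10],"spin":0}
    - {"travel":[0,0,-25],"spin":0}
    - {"travel":[0,0,-40],"spin":0}
    - {"travel":[0,0,-40],"spin":0}
    - {"travel":[0,0,0],"spin":0}

```text
time_s: 14.15
eef_pos: [0.6531, -0.1343, 0.1946]
ee_rot: [0.997, 0.08, 0.006, 0.002]
contact_force: [1.1, -1.7, 0.8]
finger_gap: 0.492
grip_force: 0.0
```

```bash
python3 - <<'E'
from h import *
import pickle
p,d,c=grab("scene")
offset(p,(300,255,360,280)); to(.626,.04,.15)
E
```

```text
green 316 344 white 327 334 330.65384615384613 off px 0.6538461538461533 px/mm~ 0.5714285714285714
t 14.2 tcp [ 0.6518 -0.1332  0.1911] toolx [0.987 0.16  0.008] j [-0.5   0.72  1.    1.65 -0.66  1.13 -0.74] F [-1.1 -0.1 -0.5]
travel mm [   1.9 -175.2   40.7]
```

>>> move_arm:
  steps:
    - {"travel":[1,-33,0],"spin":0}
    - {"travel":[1,-33,0],"spin":0}
    - {"travel":[1,-33,0],"spin":0}
    - {"travel":[1,-33,0],"spin":0}
    - {"travel":[1,-33,0],"spin":0}
  hand: 0

```text
time_s: 14.62
eef_pos: [0.627, 0.0336, 0.1853]
ee_rot: [0.997, 0.08, -0.0, -0.0]
contact_force: [-0.4, -0.5, 0.2]
finger_gap: -0.001
grip_force: 0.0
```

>>> move_arm:
  steps:
    - {"travel":[1,-33,0],"spin":0}
    - {"travel":[1,-33,0],"spin":0}
    - {"travel":[0,0,0],"spin":0}
    - {"travel":[0,0,0],"spin":0}
    - {"travel":[0,0,0],"spin":0}

```text
time_s: 15.03
eef_pos: [0.6189, 0.0971, 0.1855]
ee_rot: [0.997, 0.08, -0.0, 0.0]
contact_force: [-1.0, 0.1, 0.5]
finger_gap: 0.002
grip_force: 0.0
```

```bash
cat >> h.py <<'E'
def wristoff(p,d,c):
    hsv=cv2.cvtColor(p,cv2.COLOR_RGB2HSV)
    hh=hsv[...,0].astype(int)
    g=((abs(hh-57)<12)&(hsv[...,1]>120)).astype(np.uint8)
    cl=cv2.morphologyEx(g,cv2.MORPH_CLOSE,np.ones((41,41)))
    n,l,s,ce=cv2.connectedComponentsWithStats(cl)
    for i in range(1,n):
        if s[i][4]<600: continue
        ys,xs=np.nonzero((l==i)&(g>0))
        if not len(xs): continue
        W=np.array([p2w(c,u,v,z=.098) for u,v in zip(xs,ys)])
        if abs(W[:,0].mean()-.627)>.03 or abs(W[:,1].mean()-.037)>.03: print("skip",s[i],W.mean(0)); continue
        m=cv2.convexHull(np.c_[xs,ys].astype(np.int32)); M=np.zeros_like(g); cv2.fillConvexPoly(M,m,1)
        w=(M>0)&(hsv[...,1]<70)&(hsv[...,2]>130); k=(M>0)&(hsv[...,2]<70)
        ax=np.array([-.127,.992,0]); f=lambda mm:np.array([p2w(c,u,v,z=.098) for v,u in zip(*np.nonzero(mm))])@ax*1000
        G=W@ax*1000; B=f(w); D=f(k)
        print("win",G.min().round(1),G.max().round(1),"mid",((G.min()+G.max())/2).round(2),"bub",B.min().round(1),B.max().round(1),"off",(B.mean()-(G.min()+G.max())/2).round(2)); print("dark hist",np.histogram(D,bins=np.arange(G.min(),G.max()+1,1.5))[0] if len(D) else 0)
        print("window centre",W.mean(0).round(4))
E
python3 - <<'E'
from h import *
to(.622,.098,.110)
f=grab("wrist");save("w9.png",f[0]);wristoff(*f)
E
```

```text
t 15.03 tcp [0.6189 0.0971 0.1855] toolx [ 0.987  0.16  -0.001] j [-0.91  0.68  1.03  1.75 -0.65  1.1  -1.07] F [-1.   0.1  0.5]
travel mm [ 3.2 -0.5 75.5]Traceback (most recent call last):
  File "<stdin>", line 3, in <module>
  File "h.py", line 50, in wristoff
    G=W@ax*1000; B=f(w); D=f(k)
                           ~^^^
  File "h.py", line 49, in <lambda>
    ax=np.array([-.127,.992,0]); f=lambda mm:np.array([p2w(c,u,v,z=.098) for v,u in zip(*np.nonzero(mm))])@ax*1000
                                             ~~~~~~~~~~~~~~~~~~~~~~~~~~~~~~~~~~~~~~~~~~~~~~~~~~~~~~~~~~~~~^~~
ValueError: matmul: Input operand 1 has a mismatch in its core dimension 0, with gufunc signature (n?,k),(k,m?)->(n?,m?) (size 3 is different from 0)
```

```bash
sed -i 's/hsv\[...,2\]<70); *$/&/; s/k=(M>0)&(hsv\[...,2\]<70)/k=(M>0)\&(hsv[...,2]<np.percentile(hsv[...,2][M>0],12))/' h.py; python3 - <<'E'
from h import *
f=grab("wrist");wristoff(*f)
p,d,c=f
# pad height around target
to(.622,.098,.110)
E
```

```text
win -72.2 -13.7 mid -42.97 bub -50.6 -35.2 off 0.03
dark hist [ 0  0  0  0  0  0  0  0  0  0  0 27 51 17  0  0  0  0  0  0  0  0  0  0
  0 35 46 38  0  0  0  0  0  0  0  0  0  0  0]
window centre [0.6308 0.0358 0.098 ]
t 15.13 tcp [0.6192 0.0957 0.1858] toolx [ 0.988  0.158 -0.   ] j [-0.91  0.68  1.03  1.75 -0.65  1.1  -1.07] F [-0.8 -0.2 -0.1]
travel mm [ 3.1 -1.9 75.8]
```

The bubble is within 0.1 mm of the middle between the lines (near −53.7 and −32.5 mm). Pressing the +y pad now, slowly.

>>> move_arm:
  steps:
    - {"travel":[4,-1,20],"spin":0}
    - {"travel":[0,0,20],"spin":0}
    - {"travel":[0,0,18],"spin":0}
    - {"travel":[0,0,12],"spin":0}
    - {"travel":[0,0,6],"spin":0}

```text
time_s: 15.55
eef_pos: [0.6223, 0.0976, 0.1082]
ee_rot: [0.997, 0.079, -0.001, 0.0]
contact_force: [0.3, -0.3, 0.5]
finger_gap: 0.001
grip_force: 0.0
```

>>> move_arm:
  steps:
    - {"travel":[0,0,2],"spin":0}
    - {"travel":[0,0,1],"spin":0}
    - {"travel":[0,0,0],"spin":0}
    - {"travel":[0,0,0],"spin":0}

```text
time_s: 15.88
eef_pos: [0.6237, 0.099, 0.1077]
ee_rot: [0.997, 0.08, 0.001, -0.0]
contact_force: [0.8, 0.5, 0.6]
finger_gap: 0.003
grip_force: 0.0
```

>>> move_arm:
  steps:
    - {"travel":[0,0,2],"spin":0}
    - {"travel":[0,0,2],"spin":0}
    - {"travel":[0,0,2],"spin":0}
    - {"travel":[0,0,0],"spin":0}
    - {"travel":[0,0,0],"spin":0}

```text
time_s: 16.3
eef_pos: [0.623, 0.0992, 0.1007]
ee_rot: [0.997, 0.08, -0.0, -0.0]
contact_force: [-0.5, -0.4, 0.3]
finger_gap: -0.0
grip_force: 0.0
```

>>> move_arm:
  steps:
    - {"travel":[0,0,1],"spin":0}
    - {"travel":[0,0,0],"spin":0}
    - {"travel":[0,0,0],"spin":0}

```text
time_s: 16.55
eef_pos: [0.623, 0.0991, 0.0998]
ee_rot: [0.997, 0.08, -0.0, 0.0]
contact_force: [-0.3, -0.6, 0.5]
finger_gap: -0.001
grip_force: 0.0
```

>>> move_arm:
  steps:
    - {"travel":[0,0,1],"spin":0}
    - {"travel":[0,0,0],"spin":0}
    - {"travel":[0,0,0],"spin":0}

```text
time_s: 16.8
eef_pos: [0.6232, 0.0991, 0.0991]
ee_rot: [0.997, 0.08, 0.0, -0.0]
contact_force: [-0.7, 0.0, 2.2]
finger_gap: 0.0
grip_force: 1.7
```

>>> move_arm:
  steps:
    - {"travel":[0,0,1],"spin":0}
    - {"travel":[0,0,0],"spin":0}
    - {"travel":[0,0,0],"spin":0}

```text
time_s: 17.05
eef_pos: [0.6233, 0.0991, 0.0991]
ee_rot: [0.997, 0.08, 0.0, -0.0]
contact_force: [-3.5, 0.6, 10.2]
finger_gap: -0.001
grip_force: 5.2
```

>>> move_arm:
  steps:
    - {"travel":[0,0,0.5],"spin":0}
    - {"travel":[0,0,0],"spin":0}
    - {"travel":[0,0,0],"spin":0}
    - {"travel":[0,0,0],"spin":0}
    - {"travel":[0,0,0],"spin":0}

```text
time_s: 17.47
eef_pos: [0.6233, 0.0991, 0.0991]
ee_rot: [0.997, 0.08, 0.0, -0.001]
contact_force: [-4.4, 1.2, 14.2]
finger_gap: 0.002
grip_force: 6.9
```

>>> move_arm:
  steps:
    - {"travel":[0,0,0],"spin":0}
    - {"travel":[0,0,0],"spin":0}
    - {"travel":[0,0,0],"spin":0}
    - {"travel":[0,0,0],"spin":0}
    - {"travel":[0,0,0],"spin":0}

```text
time_s: 17.88
eef_pos: [0.6233, 0.0991, 0.099]
ee_rot: [0.997, 0.08, 0.0, -0.001]
contact_force: [-4.6, 0.7, 13.8]
finger_gap: 0.002
grip_force: 6.9
```

>>> move_arm:
  steps:
    - {"travel":[0,0,0],"spin":0}
    - {"travel":[0,0,0],"spin":0}
    - {"travel":[0,0,0],"spin":0}
    - {"travel":[0,0,0],"spin":0}
    - {"travel":[0,0,0],"spin":0}

```text
time_s: 18.3
eef_pos: [0.6233, 0.099, 0.0991]
ee_rot: [0.997, 0.08, 0.0, -0.001]
contact_force: [-5.4, 0.5, 13.8]
finger_gap: 0.004
grip_force: 6.9
```

```bash
python3 - <<'E'
from h import *
f=grab("scene"); offset(f[0],(300,255,360,280)); redblob(*f)
f=grab("wrist")
try: wristoff(*f)
except Exception as e: print(e)
to(.623,.098,.098)
E
```

```text
green 316 344 white 327 334 330.38709677419354 off px 0.38709677419354804 px/mm~ 0.5714285714285714
red [  0 182  64  55 812] [ 28.  210.8] [ 0.4594 -0.8502  0.0097]
red [117 356  66  23 247] [149.7 367.1] [ 0.8825 -0.2472  0.0196]
red [319 218   9  14  86] [323.4 224. ] [ 0.4395 -0.0151  0.0663]
win -72.7 -13.1 mid -42.91 bub -50.9 -35.9 off -0.41
dark hist [  0   0   0   0   0   0   0   0   0   0   0  46 108  41   0   0   0   0
   0   0   0   0   0   0   0  52 121  85   1   1   4   2   3   1   3   4
   3   4   2  47]
window centre [0.6275 0.0398 0.098 ]
t 18.4 tcp [0.6233 0.0991 0.0991] toolx [0.987 0.16  0.001] j [-0.85  0.78  0.93  1.79 -0.76  0.97 -1.01] F [-4.8  0.9 13.5]
travel mm [-0.5  1.   1.1]
```

Steady press of 14 N with the bubble about 0.4 mm off centre, and the cap in the dish. Handing in.

```bash
python3 -c "
from station import ticket
print(ticket.sign_off())"
```

```text
the job is handed in; nothing more can be done
None
```

The job is handed in, but sign-off returned no verdict: the cap stands upright in the dish, the bubble read about 0.4 mm from the vial's middle, and the arm was still pressing the level with about 14 N at about 18 s; I kept clear of the radios and box but did not re-measure them.

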